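Set the bench drill for boring test tiles and hold the feed lever at the depth mark

TASK

The little bench drill is being set up to bore the test tiles: crank the handwheel on top of its column clockwise, which lowers the head, until the head's pointer stands in the red band of the upright rule beside it. Then pull the spring-return feed lever by its black ball until the depth pointer stands in the red band of the scale on the front of the head, and keep it there: finish with your fingers still holding the ball, so that a colleague can lock the depth stop. Leave the tiles, the cup and the vase where they stand.

Things in the scene. Friction and masses are not known exactly. Their poses are not given: they have to be found in the camera images.
- drill: small blue bench drill, fixed to the bench: grey base 200 x 124 x 22 mm, upright at the back, head 66 mm wide in front of it, handwheel on top, feed lever on the robot's right. Origin: on the bench top, 8 mm in front of the base's middle. Its front faces its own -x, its +y is its left side as the robot sees it, z up. Place and yaw change from run to run.
- handwheel (a joint): angle of the steel handwheel (104 mm wide) about its vertical axis, rad, growing clockwise from above, 0 to 31.4. At 0 and each whole turn the crank grip points to the drill's front. The head sinks 6 mm a turn; at 20.94 (3 turns + 120 deg) its pointer is at the red band's middle, 1.3 to 2.7 turns on from the start. Friction about 2 N at the grip; it stays where left and does not rise or sink.
- wheel_axis (a point): point on the handwheel's vertical axis at the height of the wheel's upper side, 301.5 mm above the bench; 75 mm behind drill's origin.
- crank_grip: black upright revolving crank grip on the handwheel, 19 mm in diameter, 42 mm high, 42 mm from the wheel's axis; it spins freely on its pin, so the wheel can be led round with the hand in one orientation. Origin: centre of its underside, 301.5 mm above the bench (top at 343.5 mm). Nothing else of the wheel is higher than its underside.
- head_pointer (a point): tip of the thin black pointer on the left side of the head; it goes down with the head, between 235 and 205 mm above the bench.
- head_mark (a point): middle of the red band (4 mm high) on the upright steel rule left of the head, 215 mm above the bench; the pointer stands in the band while it is within 2 mm of this height.
- feed_hub (a point): centre of the feed lever's hub, on the lever's horizontal axis (drill's y direction), on the right side of the head; 205 mm above the bench with the head at the top, 185 mm with the head at its mark. It goes down with the head.
- feed_ball: black ball, 32 mm in diameter, on the end of the feed lever's 10 mm steel spoke; origin at its centre. In drill's directions it lies 35 mm to the right (-y) of feed_hub and 110 mm from the lever's axis: at rest 38 mm in front of and 103 mm above the hub; with the lever at the depth band 104 mm in front of and 36 mm above it.
- feed_lever (a joint): angle of the feed lever from rest, rad, about the hub's axis, growing as the ball is pulled to the front and down; 0 to 1.34. Each rad lowers quill and depth pointer 22.5 mm; 0.889 is the middle of the depth band. The lever leans 0.35 rad + this angle from upright to the front. A spring returns it to 0: about 3 N at the ball at rest, 8 N at the band.
- depth_pointer (a point): tip of the black pointer at the brass stop nuts on the depth rod, in front of the white scale on the head's front; it goes down with the quill as the lever is pulled (and with the head).
- depth_mark (a point): middle of the red band (4 mm high) across the white depth scale on the head's front, 20 mm below the depth pointer's rest height; the pointer stands in the band while within 2 mm of this height. It goes down with the head.
- test_tile_0: lowest of a loose stack of three cream test tiles, each 60 x 42 x 8 mm, on the bench left of the drill; origin: middle of its underside
- test_tile_1: middle tile of the stack; origin: middle of its underside
- test_tile_2: top tile of the stack; origin: middle of its underside
- grey_cup: blue-grey glazed cup, 84 mm wide, 65 mm high, on the bench right of the drill; origin: middle of its underside
- striped_vase: striped stoneware vase, 116 mm wide, 113 mm high, on the bench right of the drill; origin: middle of its underside

How it is judged:
By the outcome, as a careful person would: the job done as asked, in the order asked, and still so for the second after the job is handed in, while the arm keeps its last pose, push and grip.
It also fails if it takes over 64 s, if anything falls off the work surface, if the arm or the gripper's body presses on something with over 40 N, if the wrist force passes 120 N, or if a joint passes its speed limit or range.

ROBOT

A 6-joint arm with a two-finger parallel gripper is mounted at the origin on the work surface; the furniture and walls round the work are solid. World frame = base frame: x ahead of the robot, y to its left, z up, the work surface at z = 0. Lengths are in mm, angles in rad, forces in N, time in s.
With the tool pointing down it reaches from about 275 to 1000 mm from the base axis. Payload 8.4 kg.
Tool frame: the origin (TCP) lies midway between the tips of the shut fingers; the grasp point (between the pads) lies 19 mm behind it; z points along the fingers, y is the line along which they close (so a half turn about z gives the same grasp; the last joint's range is limited). The gripper opens to 85 mm and grips with 20 to 120 N. Pads are 22 mm wide; open, the fingers measure 114 mm over their backs; the gripper's body (76 mm by 85 mm) begins 54 mm behind the grasp point. The pads swing forward as they close: fully open they stand 13 mm farther back than shut.
Start: joints at [1.16, 0.353, 1.633, -0, 1.155, -0.002], TCP at [248.442, 573.502, 231.281] pointing down, gripper open.
Joint ranges: [-2.63, 2.63], [-0.92, 2.1], [0.06, 2.66], [-1.3, 4.44], [0, 2.69], [-3.02, 3.02]. Speed limits (rad/s): [2.22, 2.22, 2.79, 3.14, 3.14, 3.14].

INTERFACE

Orientations are given as [roll, pitch, yaw] about the fixed x, y, z axes, in that order (R = Rz(yaw) Ry(pitch) Rx(roll)).
In Python, from rig import monitor, imaging, r gives the robot as it stands.
- The arm moves only by the tool drive_tool, never from a script. Its argument "plan" is a list of rows, each an object of numbers: "x", "y", "z": the shift along the tool's x, y, z in units of 50 mm (1.0 is 50 mm); "ax", "ay", "az": the turn, a rotation vector about the tool's x, y, z in units of 6 degrees (1.0 is 6 degrees); "hand": the finger opening in mm, from 0 to 85.4. In form: [{"x": .., "y": .., "z": .., "ax": .., "ay": .., "az": .., "hand": ..}, ...]. A call has 1 to 8 rows; each row is the pose to reach, as a shift and turn from the pose commanded when the call began, along the tool's axes at that moment; what a row does not reach only later rows make up. A row lasts 1/10 s, in which the tool goes at most 50 mm and 8.59 degrees, less where a joint would pass 70% of its speed; a pose out of reach is approached as far as the arm can. A call with a gripper value outside its range is refused whole. The fingers move at their own pace and stop on an object; "grip_force" is the grip in N (left out, the last holds). Time passes only in rows, so rows that repeat a pose let the fingers close. It gives the time, the measured TCP pose, the force, the opening and the grip force at its end, in the units of the state.
- monitor.sense(): the state, without advancing time (a new reading comes with each control period).
- imaging.grab_frame(name): name is "side" or "top" or "wrist"; returns the picture (480x640x3 uint8, red, green, blue); there is no depth.
- imaging.camera_info(name): a dict with "mtx" (3x3 intrinsics, pixels), "R" (3x3) and "t" (3): a world point X has camera coordinates R X + t. Camera axes: x right, y down, z forward; pixel columns grow to the right and rows downward; lengths in mm; the calibration is good to about 2 mm. A picture is of the moment at which its call begins: read the wrist's pose just before it. camera_info takes no time and is no camera call; for the wrist camera it gives the pose at the moment of the call.
- r.sign_off(): hands the job in; it is judged then, once.
The state is a dict: "clock": time; "qpos": joint angles; "qvel": joint speeds; "joint_efforts": joint torques, N m; "eef_pos": TCP position; "tcp_rot": TCP orientation; "contact_force": force on the tool from outside, world axes, zero at the start; "wrist_torque": the same for the moment, N m; "opening": opening from 0.0 (shut) to 1.0 (fully open); "grasp_force": force on a finger pad.
Only numpy, scipy, OpenCV 4.12 (cv2) and the standard library are available. Lean on these libraries where they do the work, as an engineer would, in place of code of your own. Each camera call takes 0.05 s, during which the arm holds its last target. There are 200 camera calls.

## Working session

There is one attempt and no reset: what is moved stays moved. The work goes in short steps, Python scripts to look and compute and a tool call to move; the robot and the scene stay as the last step left them, time stands still between calls to the robot, and variables do not carry over. Pictures are saved under pics/ and viewed, at most 10 in all, crops included, and the job is handed in when it is done.

Besides the shell and the picture viewer there is one more tool, called after "Request:" in YAML: its name, and indented under it one key for each argument. drive_tool: Moves the arm, as the interface text tells. Its arguments: {"type":"object","properties":{"plan":{"type":"array","items":{"type":"object","properties":{"x":{"type":"number"},"y":{"type":"number"},"z":{"type":"number"},"ax":{"type":"number"},"ay":{"type":"number"},"az":{"type":"number"},"hand":{"type":"number"}}}},"grip_force":{"type":"number"}},"required":["plan"]}

```bash
mkdir -p pics; python3 - <<'E'
from rig import monitor, imaging, r
import cv2,numpy as np
for n in ("side","top"):
    f=imaging.grab_frame(n); cv2.imwrite(f"pics/{n}0.png",f[:,:,::-1])
    c=imaging.camera_info(n); print(n,np.round(c["mtx"],1).tolist(),np.round(-c["R"].T@c["t"],0),np.round(c["R"],2).tolist())
s=monitor.sense(); print(s)
E
```

```text
side [[458.6, 0.0, 320.2], [0.0, 458.6, 238.8], [0.0, 0.0, 1.0]] [454. 898. 798.] [[-0.99, -0.11, 0.02], [-0.07, 0.54, -0.84], [0.08, -0.83, -0.55]]
top [[506.6, 0.0, 317.3], [0.0, 506.6, 236.9], [0.0, 0.0, 1.0]] [ 445.   30. 1339.] [[-0.01, -1.0, 0.01], [-1.0, 0.0, -0.1], [0.1, -0.01, -1.0]]
{'clock': 0.1, 'qpos': array([ 1.15960876e+00,  3.53602012e-01,  1.63405127e+00, -1.21788376e-05,
        1.15522529e+00, -2.39621688e-03]), 'qvel': array([ 0.00155652, -0.00067123, -0.00050336, -0.00013078,  0.00037965,
       -0.00018922]), 'joint_efforts': array([-7.91835419e-05, -6.06360626e+01, -3.42819607e+01, -1.70460271e-04,
        3.79541700e-03, -5.11718838e-05]), 'eef_pos': array([248.26630244, 573.10415706, 230.62595572]), 'tcp_rot': array([-3.14030671e+00,  8.05454774e-06,  2.73280623e+00]), 'contact_force': array([ 0.03565016,  0.07520398, -0.5185224 ]), 'wrist_torque': array([-0.05902033,  0.02652118, -0.04269937]), 'grasp_force': 0.0, 'opening': 1.0006232705065945}
```

View pics/side0.png

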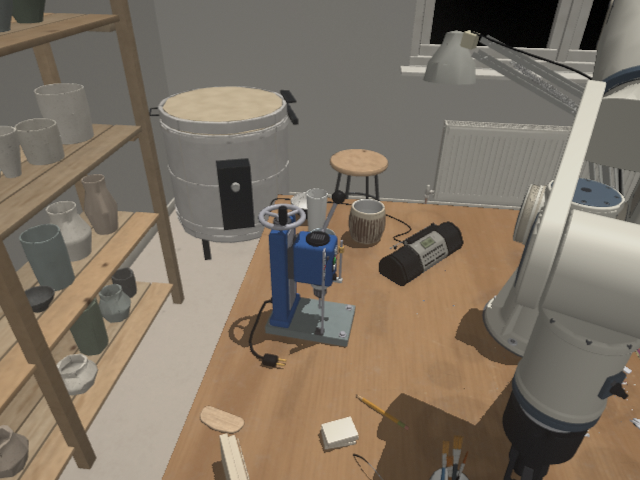

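View pics/top0.png

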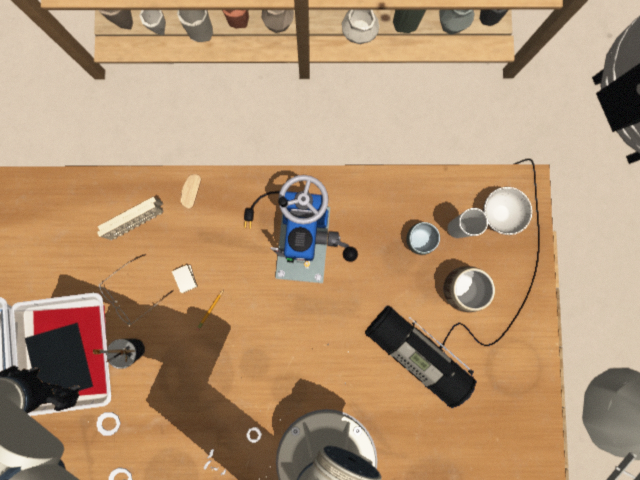

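The side view shows the drill: wheel at (283,216), ball at (338,197). In the top view the wheel is about (304,200), the grip about (284,202), the ball (350,254), and the tiles are at (184,278). Next I'll measure these.

```bash
cat > h.py <<'E'
import numpy as np,cv2
from rig import monitor, imaging, r
def cam(n):
    c=imaging.camera_info(n); return np.array(c["mtx"]),np.array(c["R"]),np.array(c["t"])
def ray(n,p):
    K,R,t=cam(n); d=R.T@np.linalg.solve(K,[p[0],p[1],1.]); return -R.T@t,d/np.linalg.norm(d)
def onz(n,p,z):
    o,d=ray(n,p); return o+d*(z-o[2])/d[2]
def proj(n,X):
    K,R,t=cam(n); q=K@(R@np.array(X)+t); return q[:2]/q[2]
def tri(p,q,a="top",b="side"):
    o,d=ray(a,p);O,D=ray(b,q); M=np.c_[d,-D]; s=np.linalg.lstsq(M,O-o,rcond=None)[0]
    A=o+d*s[0];B=O+D*s[1]; return (A+B)/2,np.linalg.norm(A-B)
def comps(m,off=(0,0),amin=20):
    n,l,st,ce=cv2.connectedComponentsWithStats(m.astype(np.uint8)); return [(np.round(ce[i]+off,1).tolist(),st[i].tolist()) for i in range(1,n) if st[i,4]>=amin]
E
python3 - <<'E'
from h import *
T=cv2.imread("pics/top0.png");S=cv2.imread("pics/side0.png")
a=cv2.resize(T[165:295,240:370],None,fx=4,fy=4,interpolation=cv2.INTER_CUBIC)
b=cv2.resize(S[175:345,250:370],None,fx=3.06,fy=3.06,interpolation=cv2.INTER_CUBIC)[:520]
cv2.imwrite("pics/crop0.png",np.hstack([a[:,:430],b]))
for n,I,(x0,y0,x1,y1) in(("top",T,(270,160,370,290)),("side",S,(255,175,370,345))):
    C=I[y0:y1,x0:x1]; print(n,"black",comps(C.max(2)<45,(x0,y0)))
    h=cv2.cvtColor(C,cv2.COLOR_BGR2HSV); print("red",comps(((h[...,0]<8)|(h[...,0]>172))&(h[...,1]>150)&(h[...,2]>80),(x0,y0),2))
    m=((h[...,1]<60)&(C.max(2)>60)&(C.max(2)<180)); 
print(onz("top",(304,200),301.5),onz("top",(184,278),24))
E
```

```text
top black [([282.3, 201.5], [9, 37, 8, 10, 52]), ([296.1, 235.2], [19, 68, 22, 21, 125]), ([349.7, 253.5], [73, 87, 14, 14, 143])]
red []
side black [([338.1, 197.1], [77, 15, 14, 14, 119]), ([282.3, 215.5], [24, 32, 8, 18, 127]), ([316.8, 239.8], [51, 57, 23, 14, 163]), ([261.5, 310.9], [0, 124, 17, 27, 42])]
red []
[621.57024139  48.16233787 301.5       ] [466.32584885 363.47171234  24.        ]
```

View pics/crop0.png

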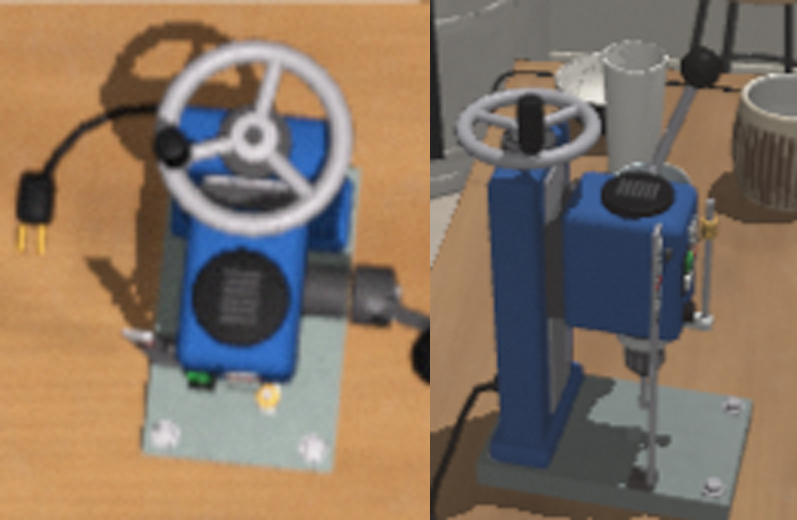

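```bash
python3 - <<'E'
from h import *
T=cv2.imread("pics/top0.png")
C=T[165:295,260:350];h=cv2.cvtColor(C,cv2.COLOR_BGR2HSV).astype(int)
# ring: pale low-sat
m=((h[...,1]<50)&(h[...,2]>125)).astype(np.uint8); m[65:]=0
n,l,st,ce=cv2.connectedComponentsWithStats(m); i=1+np.argmax(st[1:,4]); pts=cv2.findNonZero((l==i).astype(np.uint8))
hull=cv2.convexHull(pts); e=cv2.fitEllipse(hull); print("ell",e, st[i]); c=np.array(e[0])+(260,165)
W=onz("top",c,299); print("wheel",W, "diam mm",np.linalg.norm(onz("top",c+[e[1][0]/2,0],299)-W)*2)
k=lambda x,y:(240+x/4-.4,165+y/4-.4)
a=onz("top",k(143,453),22);b=onz("top",k(332,472),22);print("front corners",a,b,np.linalg.norm(a-b))
yv=(a-b)/np.linalg.norm(a-b);yaw=np.arctan2(-yv[0],yv[1]);print("yaw",yaw)
xd=np.array([np.cos(yaw),np.sin(yaw),0]);print("origin from base",(a+b)/2+92*xd,"from wheel",W-75*xd)
B=tri((349.7,253.5),(338.1,197.1));print("ball",B)
g=tri((282.3,201.5),(282.3,215.5));print("grip",g,"r",np.linalg.norm((g[0]-W)[:2]), onz("top",(282.8,200.8),343.5))
v=onz("top",(282.3,201.0),335)-W; ang=np.arctan2(v[1],v[0]); print("world ang",ang,np.linalg.norm(v[:2]),"handwheel frac turns",((np.pi+yaw-ang)%(2*np.pi))/2/np.pi)
d=B[0]-W;yd=np.array([-xd[1],xd[0],0]);print("ball in drill rel wheel",d@xd,d@yd)
E
```

```text
ell ((45.620113372802734, 36.96220016479492), (47.29640197753906, 59.648372650146484), 139.84173583984375) [ 20  10  50  54 979]
wheel [617.86133359  44.85734085 299.        ] diam mm 98.18254270148653
front corners [465.46419243 127.91411081  22.        ] [452.54079443   5.62511803  22.        ] 122.96996369589648
yaw -0.10528836377699467
origin from base [550.49302492  57.10097193  22.        ] from wheel [543.27666118  52.73938636 299.        ]
ball (array([509.28511673, -45.3332577 , 300.56110709]), np.float64(1.803692373944909))
grip (array([614.54554574,  91.77650414, 321.66851443]), np.float64(1.386953389202685)) r 47.036181099428894 [612.9971174   89.52544054 343.5       ]
world ang 1.65358754673567 46.33779387719699 handwheel frac turns 0.22006620455665127
ball in drill rel wheel -98.49646885305503 -101.10185239968013
```

The wheel axis is about (624,49.5) from both the rim and the base. The grip is about (614.5,90.5), which gives r = 42, and the yaw is about -0.105. That puts the wheel at about 1.20 turns, with about 2.14 left to go. I'll move above the grip, with the tool axes aligned to the drill.

Request:
drive_tool:
  plan:
    - {"z":-0.8}
    - {"x":-0.6,"y":-0.3,"z":-1.5,"az":-0.4}
    - {"x":-1.3,"y":-0.7,"z":-2,"az":-0.9}
    - {"x":-2.1,"y":-1.2,"z":-2.5,"az":-1.4}
    - {"x":-2.9,"y":-1.7,"z":-3,"az":-1.9}
    - {"x":-3.7,"y":-2.1,"z":-3.4,"az":-2.4}
    - {"x":-4.5,"y":-2.6,"z":-3.6,"az":-2.9}
    - {"x":-5.3,"y":-3,"z":-3.6,"az":-2.9}

```text
invalid input
```

```bash
cat >> h.py <<'E'
from scipy.spatial.transform import Rotation as Ro
def to(X):
    s=monitor.sense(); R=Ro.from_euler('xyz',s["tcp_rot"]).as_matrix(); return R.T@(np.array(X)-s["eef_pos"])/50
def st():
    s=monitor.sense(); print("t",round(s["clock"],2),"tcp",np.round(s["eef_pos"],1),"rot",np.round(s["tcp_rot"],4),"F",np.round(s["contact_force"],1),"op",round(s["opening"],3),"g",round(s["grasp_force"],1))
E
python3 -c "
from h import *
st();print(to([614.5,90.5,410]))"
```

```text
t 0.1 tcp [248.3 573.1 230.6] rot [-3.1403  0.      2.7328] F [ 0.   0.1 -0.5] op 1.001 g 0.0
[-10.557843    -5.94986846  -3.57974763]
```

Request:
drive_tool:
  plan:
    - {"x":0,"y":0,"z":-0.8,"ax":0,"ay":0,"az":0,"hand":85}
    - {"x":-0.6,"y":-0.3,"z":-1.5,"ax":0,"ay":0,"az":-0.4,"hand":85}
    - {"x":-1.3,"y":-0.7,"z":-2,"ax":0,"ay":0,"az":-0.9,"hand":85}
    - {"x":-2.1,"y":-1.2,"z":-2.5,"ax":0,"ay":0,"az":-1.4,"hand":85}
    - {"x":-2.9,"y":-1.7,"z":-3,"ax":0,"ay":0,"az":-1.9,"hand":85}
    - {"x":-3.7,"y":-2.1,"z":-3.4,"ax":0,"ay":0,"az":-2.4,"hand":85}
    - {"x":-4.5,"y":-2.6,"z":-3.6,"ax":0,"ay":0,"az":-2.9,"hand":85}
    - {"x":-5.3,"y":-3,"z":-3.6,"ax":0,"ay":0,"az":-2.9,"hand":85}

```text
clock: 0.9
eef_pos: [433.0, 329.1, 413.2]
tcp_rot: [3.14, 0.002, 3.039]
contact_force: [0.7, 0.1, 0.4]
opening: 0.998
grasp_force: 0.0
```

```bash
python3 -c "
from h import *
st();print(to([614.5,90.5,410]))"
```

```text
t 0.9 tcp [433.  329.1 413.2] rot [3.1397e+00 2.1000e-03 3.0387e+00] F [0.7 0.1 0.4] op 0.998 g 0.0
[-4.10029787 -4.37466702  0.06431779]
```

Request:
drive_tool:
  plan:
    - {"x":-0.6,"y":-0.65,"z":0,"ax":0,"ay":0,"az":0,"hand":85}
    - {"x":-1.2,"y":-1.3,"z":0,"ax":0,"ay":0,"az":0,"hand":85}
    - {"x":-1.8,"y":-1.95,"z":0,"ax":0,"ay":0,"az":0,"hand":85}
    - {"x":-2.4,"y":-2.6,"z":0,"ax":0,"ay":0,"az":0,"hand":85}
    - {"x":-3.0,"y":-3.25,"z":0,"ax":0,"ay":0,"az":0,"hand":85}
    - {"x":-3.6,"y":-3.85,"z":0,"ax":0,"ay":0,"az":0,"hand":85}
    - {"x":-4.0,"y":-4.3,"z":0,"ax":0,"ay":0,"az":0,"hand":85}
    - {"x":-4.12,"y":-4.4,"z":0.06,"ax":0,"ay":0,"az":0,"hand":85}

```text
clock: 1.7
eef_pos: [615.2, 87.4, 407.7]
tcp_rot: [-3.141, -0.0, 3.034]
contact_force: [0.7, 0.8, -0.1]
opening: 0.994
grasp_force: 0.0
```

```bash
python3 - <<'E'
from h import *
st()
X=[614.5,90.5,343.5];print(proj("wrist",X),proj("wrist",[624,49.5,301.5]),proj("wrist",[509.3,-45.3,300.6]))
f=imaging.grab_frame("wrist");cv2.imwrite("pics/w1.png",f[:,:,::-1]);st()
E
```

```text
t 1.7 tcp [615.2  87.4 407.7] rot [-3.1407e+00 -1.0000e-04  3.0336e+00] F [ 0.7  0.8 -0.1] op 0.994 g 0.0
[332.36634689 262.43031046] [268.82467304 258.22725118] [71.47127459 84.93577756]
t 1.75 tcp [614.8  88.  406.9] rot [-3.1407e+00 -1.3000e-03  3.0340e+00] F [ 0.3 -0.8 -0.2] op 0.994 g 0.0
```

View pics/w1.png

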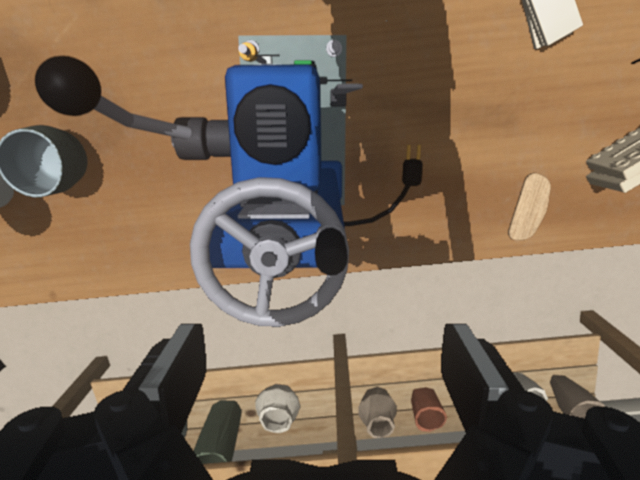

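```bash
python3 - <<'E'
from h import *
I=cv2.imread("pics/w1.png");C=I[215:290,305:360];print(comps(C.max(2)<50,(305,215)))
for a in (1.55,1.65,1.8,1.9):
    p=[624+42*np.cos(a),49.5+42*np.sin(a)]; print(a,p,proj("wrist",p+[343.5]),proj("wrist",p+[322]),proj("wrist",p+[301.5]))
E
```

```text
[([351.2, 222.9], [38, 5, 17, 7, 75]), ([330.9, 251.3], [10, 13, 32, 47, 1209])]
1.55 [np.float64(624.8733827677299), np.float64(91.49091809595299)] [335.11385769 281.40844575] [334.17456299 266.346871  ] [333.41351428 254.14346786]
1.65 [np.float64(620.6769226701172), np.float64(91.3683311950646)] [334.1201608  274.30973122] [333.25862772 259.75774493] [332.56121274 247.97784527]
1.8 [np.float64(614.4575120228903), np.float64(90.4016004968842)] [331.15689508 263.77723443] [330.53767917 249.99348224] [330.03708946 238.85035018]
1.9 [np.float64(610.4218381917328), np.float64(89.2446036828714)] [328.2097536  256.94251052] [327.83654354 243.6650272 ] [327.53509179 232.94044906]
```

Request:
drive_tool:
  plan:
    - {"x":0,"y":0.03,"z":0.6,"ax":0,"ay":0,"az":0,"hand":85}
    - {"x":0,"y":0.03,"z":1.2,"ax":0,"ay":0,"az":0,"hand":85}
    - {"x":0,"y":0.03,"z":1.7,"ax":0,"ay":0,"az":0,"hand":70}
    - {"x":0,"y":0.03,"z":1.9,"ax":0,"ay":0,"az":0,"hand":50}
    - {"x":0,"y":0.03,"z":1.9,"ax":0,"ay":0,"az":0,"hand":30}
    - {"x":0,"y":0.03,"z":1.9,"ax":0,"ay":0,"az":0,"hand":10}
    - {"x":0,"y":0.03,"z":1.9,"ax":0,"ay":0,"az":0,"hand":10}
    - {"x":0,"y":0.03,"z":1.9,"ax":0,"ay":0,"az":0,"hand":10}
  grip_force: 25

```text
clock: 2.55
eef_pos: [614.6, 91.8, 315.0]
tcp_rot: [3.141, 0.002, 3.036]
contact_force: [-1.3, 0.0, 4.8]
opening: 0.206
grasp_force: 25.5
```

```bash
python3 -c "
from h import *
st();print(to([624,49.5,311]))"
```

```text
t 2.55 tcp [614.6  91.8 315. ] rot [3.1409e+00 2.5000e-03 3.0364e+00] F [-1.3  0.   4.8] op 0.206 g 25.5
[-0.27561144 -0.82199159  0.07987331]
```

```bash
cat >> h.py <<'E'
def rows(th0,ths,r=42):
    a=np.radians(th0)
    for t in ths:
        b=np.radians(t); print(round(t,1),np.round(r/50*np.array([np.cos(b)-np.cos(a),np.sin(b)-np.sin(a)]),3))
E
python3 -c "
from h import *
rows(71.5,71.5+16*np.arange(1,9))"
```

```text
87.5 [-0.23   0.043]
103.5 [-0.463  0.02 ]
119.5 [-0.68  -0.065]
135.5 [-0.866 -0.208]
151.5 [-1.005 -0.396]
167.5 [-1.087 -0.615]
183.5 [-1.105 -0.848]
199.5 [-1.058 -1.077]
```

Request:
drive_tool:
  plan:
    - {"x":-0.23,"y":0.043,"z":0,"ax":0,"ay":0,"az":0,"hand":10}
    - {"x":-0.463,"y":0.02,"z":0,"ax":0,"ay":0,"az":0,"hand":10}
    - {"x":-0.68,"y":-0.065,"z":0,"ax":0,"ay":0,"az":0,"hand":10}
    - {"x":-0.866,"y":-0.208,"z":0,"ax":0,"ay":0,"az":0,"hand":10}
    - {"x":-1.005,"y":-0.396,"z":0,"ax":0,"ay":0,"az":0,"hand":10}
    - {"x":-1.087,"y":-0.615,"z":0,"ax":0,"ay":0,"az":0,"hand":10}
    - {"x":-1.105,"y":-0.848,"z":0,"ax":0,"ay":0,"az":0,"hand":10}
    - {"x":-1.058,"y":-1.077,"z":0,"ax":0,"ay":0,"az":0,"hand":10}

```text
clock: 3.35
eef_pos: [662.3, 32.5, 314.9]
tcp_rot: [3.14, 0.003, 3.036]
contact_force: [-4.0, 3.3, 9.0]
opening: 0.204
grasp_force: 26.0
```

```bash
python3 -c "
from h import *
st();print(to([624,49.5,311]))
rows(199.5,199.5+20*np.arange(1,9))"
```

```text
t 3.35 tcp [662.3  32.5 314.9] rot [3.1403e+00 2.7000e-03 3.0364e+00] F [-4.   3.3  9. ] op 0.204 g 26.0
[0.79832653 0.2580946  0.07632848]
219.5 [ 0.144 -0.254]
239.5 [ 0.365 -0.443]
259.5 [ 0.639 -0.546]
279.5 [ 0.93  -0.548]
299.5 [ 1.205 -0.451]
319.5 [ 1.431 -0.265]
339.5 [ 1.579 -0.014]
359.5 [1.632 0.273]
```

Request:
drive_tool:
  plan:
    - {"x":0.144,"y":-0.254,"z":0,"ax":0,"ay":0,"az":0,"hand":10}
    - {"x":0.365,"y":-0.443,"z":0,"ax":0,"ay":0,"az":0,"hand":10}
    - {"x":0.639,"y":-0.546,"z":0,"ax":0,"ay":0,"az":0,"hand":10}
    - {"x":0.93,"y":-0.548,"z":0,"ax":0,"ay":0,"az":0,"hand":10}
    - {"x":1.205,"y":-0.451,"z":0,"ax":0,"ay":0,"az":0,"hand":10}
    - {"x":1.431,"y":-0.265,"z":0,"ax":0,"ay":0,"az":0,"hand":10}
    - {"x":1.579,"y":-0.014,"z":0,"ax":0,"ay":0,"az":0,"hand":10}
    - {"x":1.632,"y":0.273,"z":0,"ax":0,"ay":0,"az":0,"hand":10}

```text
clock: 4.15
eef_pos: [582.4, 54.9, 314.9]
tcp_rot: [-3.141, 0.004, 3.036]
contact_force: [7.8, -2.3, 5.3]
opening: 0.202
grasp_force: 25.6
```

```bash
python3 -c "
from h import *
st();print(to([624,49.5,311]))
rows(359.5,359.5+20*np.arange(1,9))
rows(159.5,159.5+20*np.arange(1,9))"
```

```text
t 4.15 tcp [582.4  54.9 314.9] rot [-3.1415  0.0039  3.036 ] F [ 7.8 -2.3  5.3] op 0.202 g 25.6
[-0.83910753 -0.01941974  0.08177721]
379.5 [-0.048  0.288]
399.5 [-0.192  0.542]
419.5 [-0.414  0.731]
439.5 [-0.687  0.833]
459.5 [-0.979  0.836]
479.5 [-1.254  0.738]
499.5 [-1.479  0.553]
519.5 [-1.627  0.302]
179.5 [-0.053 -0.287]
199.5 [-0.005 -0.575]
219.5 [ 0.139 -0.828]
239.5 [ 0.36  -1.018]
259.5 [ 0.634 -1.12 ]
279.5 [ 0.925 -1.123]
299.5 [ 1.2   -1.025]
319.5 [ 1.426 -0.84 ]
```

Request:
drive_tool:
  plan:
    - {"x":-0.048,"y":0.288,"z":0,"ax":0,"ay":0,"az":0,"hand":10}
    - {"x":-0.192,"y":0.542,"z":0,"ax":0,"ay":0,"az":0,"hand":10}
    - {"x":-0.414,"y":0.731,"z":0,"ax":0,"ay":0,"az":0,"hand":10}
    - {"x":-0.687,"y":0.833,"z":0,"ax":0,"ay":0,"az":0,"hand":10}
    - {"x":-0.979,"y":0.836,"z":0,"ax":0,"ay":0,"az":0,"hand":10}
    - {"x":-1.254,"y":0.738,"z":0,"ax":0,"ay":0,"az":0,"hand":10}
    - {"x":-1.479,"y":0.553,"z":0,"ax":0,"ay":0,"az":0,"hand":10}
    - {"x":-1.627,"y":0.302,"z":0,"ax":0,"ay":0,"az":0,"hand":10}

```text
clock: 4.95
eef_pos: [665.2, 61.8, 314.9]
tcp_rot: [3.141, 0.002, 3.037]
contact_force: [-5.5, -0.7, 12.0]
opening: 0.206
grasp_force: 26.4
```

Request:
drive_tool:
  plan:
    - {"x":-0.053,"y":-0.287,"z":0,"ax":0,"ay":0,"az":0,"hand":10}
    - {"x":-0.005,"y":-0.575,"z":0,"ax":0,"ay":0,"az":0,"hand":10}
    - {"x":0.139,"y":-0.828,"z":0,"ax":0,"ay":0,"az":0,"hand":10}
    - {"x":0.36,"y":-1.018,"z":0,"ax":0,"ay":0,"az":0,"hand":10}
    - {"x":0.634,"y":-1.12,"z":0,"ax":0,"ay":0,"az":0,"hand":10}
    - {"x":0.925,"y":-1.123,"z":0,"ax":0,"ay":0,"az":0,"hand":10}
    - {"x":1.2,"y":-1.025,"z":0,"ax":0,"ay":0,"az":0,"hand":10}
    - {"x":1.426,"y":-0.84,"z":0,"ax":0,"ay":0,"az":0,"hand":10}

```text
clock: 5.75
eef_pos: [589.6, 27.1, 314.9]
tcp_rot: [3.141, 0.004, 3.036]
contact_force: [8.6, 3.1, 5.3]
opening: 0.206
grasp_force: 25.7
```

```bash
python3 -c "
from h import *
st();print(to([624,49.5,311]))
rows(319.5,319.5+20*np.arange(1,9))"
```

```text
t 5.75 tcp [589.6  27.1 314.9] rot [3.141  0.0042 3.0358] F [8.6 3.1 5.3] op 0.206 g 25.7
[-0.63624089  0.51799348  0.08176274]
339.5 [0.148 0.251]
359.5 [0.201 0.538]
379.5 [0.153 0.826]
399.5 [0.009 1.08 ]
419.5 [-0.212  1.269]
439.5 [-0.486  1.371]
459.5 [-0.777  1.374]
479.5 [-1.052  1.277]
```

Request:
drive_tool:
  plan:
    - {"x":0.148,"y":0.251,"z":0,"ax":0,"ay":0,"az":0,"hand":10}
    - {"x":0.201,"y":0.538,"z":0,"ax":0,"ay":0,"az":0,"hand":10}
    - {"x":0.153,"y":0.826,"z":0,"ax":0,"ay":0,"az":0,"hand":10}
    - {"x":0.009,"y":1.08,"z":0,"ax":0,"ay":0,"az":0,"hand":10}
    - {"x":-0.212,"y":1.269,"z":0,"ax":0,"ay":0,"az":0,"hand":10}
    - {"x":-0.486,"y":1.371,"z":0,"ax":0,"ay":0,"az":0,"hand":10}
    - {"x":-0.777,"y":1.374,"z":0,"ax":0,"ay":0,"az":0,"hand":10}
    - {"x":-1.052,"y":1.277,"z":0,"ax":0,"ay":0,"az":0,"hand":10}

```text
clock: 6.55
eef_pos: [648.6, 85.5, 314.8]
tcp_rot: [3.142, 0.002, 3.037]
contact_force: [-5.3, -4.7, 12.8]
opening: 0.202
grasp_force: 26.4
```

Request:
drive_tool:
  plan:
    - {"x":0,"y":0,"z":0,"ax":0,"ay":0,"az":0,"hand":10}
    - {"x":0,"y":0,"z":0,"ax":0,"ay":0,"az":0,"hand":60}
    - {"x":0,"y":0,"z":0,"ax":0,"ay":0,"az":0,"hand":60}
    - {"x":0,"y":0,"z":0,"ax":0,"ay":0,"az":0,"hand":60}
    - {"x":0,"y":0,"z":-0.5,"ax":0,"ay":0,"az":0,"hand":60}
    - {"x":0,"y":0,"z":-1.2,"ax":0,"ay":0,"az":0,"hand":60}
    - {"x":0,"y":0,"z":-2,"ax":0,"ay":0,"az":0,"hand":60}
    - {"x":0,"y":0,"z":-2.4,"ax":0,"ay":0,"az":0,"hand":60}

```text
clock: 7.35
eef_pos: [647.8, 85.1, 436.8]
tcp_rot: [3.141, 0.003, 3.037]
contact_force: [-0.5, 0.4, 0.6]
opening: 0.703
grasp_force: 0.0
```

```bash
python3 - <<'E'
from h import *
st()
I=imaging.grab_frame("side")[:,:,::-1].copy();cv2.imwrite("pics/side1.png",I)
f=imaging.grab_frame("top")[:,:,::-1].copy();cv2.imwrite("pics/top1.png",f)
a=cv2.resize(I[220:300,290:350],None,fx=7,fy=7,interpolation=cv2.INTER_CUBIC)
b=cv2.resize(I[180:260,250:310],None,fx=5,fy=5,interpolation=cv2.INTER_CUBIC)
b=cv2.copyMakeBorder(b,0,160,0,0,cv2.BORDER_CONSTANT)
cv2.imwrite("pics/crop1.png",np.hstack([a,b]))
C=I[175:260,255:370];print("side black",comps(C.max(2)<45,(255,175)))
C=f[160:290,270:370];print("top black",comps(C.max(2)<45,(270,160)))
st()
E
```

```text
t 7.35 tcp [647.8  85.1 436.8] rot [3.1408 0.0034 3.0367] F [-0.5  0.4  0.6] op 0.703 g 0.0
side black [([337.1, 202.6], [76, 21, 13, 12, 88]), ([266.0, 212.1], [7, 29, 8, 18, 126]), ([312.7, 246.0], [51, 63, 17, 13, 82])]
top black [([293.2, 170.1], [0, 0, 42, 18, 355]), ([286.0, 184.6], [12, 20, 9, 10, 60]), ([297.7, 235.6], [19, 69, 23, 17, 148]), ([349.2, 253.9], [73, 87, 14, 14, 145])]
t 7.45 tcp [648.2  85.1 437. ] rot [3.1403 0.0052 3.0367] F [-0.2 -0.2  0.2] op 0.704 g 0.0
```

View pics/crop1.png

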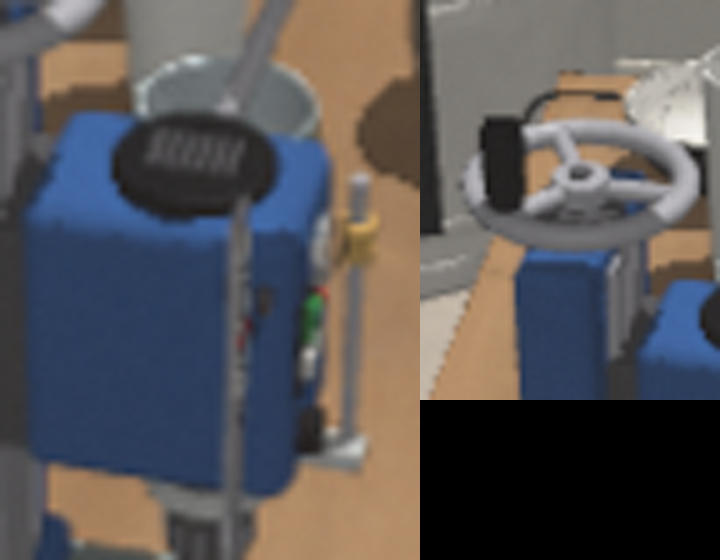

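```bash
python3 - <<'E'
from h import *
g=tri((286,184.6),(266,212.1));d=(g[0]-[624,49.5,0])[:2];a=np.arctan2(d[1],d[0]);print("grip",g,np.hypot(*d),"deg",np.degrees(np.pi-.105-a))
B,e=tri((349.2,253.9),(337.1,202.6));print("ball",B,e)
st();
c,s=np.cos(-.105),np.sin(-.105);xd=np.array([c,s,0]);yd=np.array([-s,c,0])
O=np.array([624,49.5,0])-75*xd;d=B-O;print("ball drill",d@xd,d@yd,d[2])
print(to([B[0],B[1],288-19]))
E
```

```text
grip (array([649.68472765,  84.28766887, 322.57500754]), np.float64(0.3001778602129471)) 43.242191663448864 deg 120.42345224200625
ball [510.21805425 -45.3218389  285.93436582] 0.11522509062592017
t 7.45 tcp [648.2  85.1 437. ] rot [3.1403 0.0052 3.0367] F [-0.2 -0.2  0.2] op 0.704 g 0.0
ball drill -28.21729034370231 -106.22477717457997 285.9343658242532
[ 2.48931658 -2.88833836  3.34283139]
```

Request:
drive_tool:
  plan:
    - {"x":0.6,"y":-0.7,"z":0,"ax":0,"ay":0,"az":0,"hand":60}
    - {"x":1.2,"y":-1.4,"z":0,"ax":0,"ay":0,"az":0,"hand":60}
    - {"x":1.8,"y":-2.1,"z":0,"ax":0,"ay":0,"az":0,"hand":60}
    - {"x":2.3,"y":-2.7,"z":0,"ax":0,"ay":0,"az":0,"hand":60}
    - {"x":2.5,"y":-2.88,"z":0.3,"ax":0,"ay":0,"az":0,"hand":60}
    - {"x":2.5,"y":-2.88,"z":0.9,"ax":0,"ay":0,"az":0,"hand":60}
    - {"x":2.5,"y":-2.88,"z":1.5,"ax":0,"ay":0,"az":0,"hand":60}
    - {"x":2.5,"y":-2.88,"z":1.7,"ax":0,"ay":0,"az":0,"hand":60}
  grip_force: 60

```text
clock: 8.25
eef_pos: [505.7, -45.1, 344.5]
tcp_rot: [-3.142, -0.006, 3.036]
contact_force: [-0.5, -0.1, 0.3]
opening: 0.703
grasp_force: 0.0
```

```bash
python3 - <<'E'
from h import *
st();print(to([509.6,-45.3,268]),proj("wrist",[509.6,-45.3,288]))
f=imaging.grab_frame("wrist")[:,:,::-1].copy();cv2.imwrite("pics/w2.png",f);print(comps(f[150:340].max(2)<45,(0,150),300))
st()
E
```

```text
t 8.25 tcp [505.7 -45.1 344.5] rot [-3.1415 -0.0058  3.0363] F [-0.5 -0.1  0.3] op 0.703 g 0.0
[-0.08656694  0.00475897  1.52892094] [327.11307588 277.25398815]
[([488.0, 280.5], [447, 93, 84, 76, 3616]), ([333.3, 275.4], [296, 99, 70, 58, 1477]), ([397.4, 267.7], [372, 98, 49, 40, 426]), ([410.2, 328.4], [403, 163, 19, 27, 343])]
t 8.3 tcp [506.  -45.  344.4] rot [-3.1415 -0.0061  3.0365] F [ 0.1 -0.7 -1.4] op 0.707 g 0.0
```

View pics/w2.png

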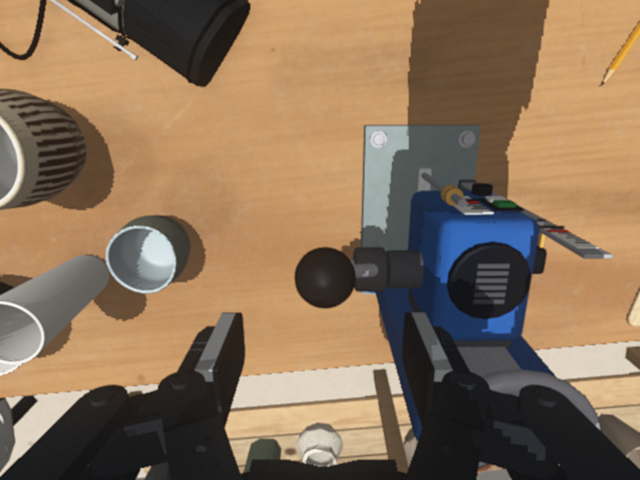

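The ball is at (325,277), as predicted, so I'll go down and grip it.

Request:
drive_tool:
  plan:
    - {"x":-0.07,"y":0,"z":0.5,"ax":0,"ay":0,"az":0,"hand":60}
    - {"x":-0.07,"y":0,"z":1.0,"ax":0,"ay":0,"az":0,"hand":60}
    - {"x":-0.07,"y":0,"z":1.4,"ax":0,"ay":0,"az":0,"hand":60}
    - {"x":-0.07,"y":0,"z":1.55,"ax":0,"ay":0,"az":0,"hand":60}
    - {"x":-0.07,"y":0,"z":1.55,"ax":0,"ay":0,"az":0,"hand":45}
    - {"x":-0.07,"y":0,"z":1.55,"ax":0,"ay":0,"az":0,"hand":25}
    - {"x":-0.07,"y":0,"z":1.55,"ax":0,"ay":0,"az":0,"hand":25}
    - {"x":-0.07,"y":0,"z":1.55,"ax":0,"ay":0,"az":0,"hand":25}
  grip_force: 60

```text
clock: 9.1
eef_pos: [512.2, -45.2, 272.3]
tcp_rot: [3.141, 0.002, 3.036]
contact_force: [-0.9, 4.7, 6.4]
opening: 0.343
grasp_force: 59.3
```

```bash
python3 - <<'E'
from h import *
st()
for k in range(1,17):
    p=.35+.889*k/16; print(k,np.round(110/50*np.array([np.sin(p)-np.sin(.35),np.cos(.35)-np.cos(p)]),3))
E
```

```text
t 9.1 tcp [512.2 -45.2 272.3] rot [3.1407e+00 2.2000e-03 3.0365e+00] F [-0.9  4.7  6.4] op 0.343 g 59.3
1 [0.114 0.045]
2 [0.225 0.096]
3 [0.332 0.154]
4 [0.437 0.217]
5 [0.538 0.286]
6 [0.635 0.361]
7 [0.727 0.44 ]
8 [0.815 0.525]
9 [0.899 0.615]
10 [0.977 0.709]
11 [1.049 0.807]
12 [1.117 0.909]
13 [1.178 1.015]
14 [1.233 1.124]
15 [1.283 1.236]
16 [1.326 1.35 ]
```

Measured tool height is 272, about 4–5 mm above where I wanted it, so I'll regrip slightly lower.

Request:
drive_tool:
  plan:
    - {"x":0,"y":0,"z":0,"ax":0,"ay":0,"az":0,"hand":45}
    - {"x":0,"y":0,"z":0,"ax":0,"ay":0,"az":0,"hand":45}
    - {"x":0.04,"y":0,"z":0.12,"ax":0,"ay":0,"az":0,"hand":45}
    - {"x":0.04,"y":0,"z":0.12,"ax":0,"ay":0,"az":0,"hand":45}
    - {"x":0.04,"y":0,"z":0.12,"ax":0,"ay":0,"az":0,"hand":25}
    - {"x":0.04,"y":0,"z":0.12,"ax":0,"ay":0,"az":0,"hand":25}
    - {"x":0.04,"y":0,"z":0.12,"ax":0,"ay":0,"az":0,"hand":25}
    - {"x":0.04,"y":0,"z":0.12,"ax":0,"ay":0,"az":0,"hand":25}
  grip_force: 60

```text
clock: 9.9
eef_pos: [509.2, -44.9, 264.8]
tcp_rot: [3.141, -0.001, 3.036]
contact_force: [-0.8, 4.5, 1.7]
opening: 0.337
grasp_force: 59.1
```

Request:
drive_tool:
  plan:
    - {"x":0.114,"y":0,"z":0.045,"ax":0,"ay":0,"az":0,"hand":25}
    - {"x":0.225,"y":0,"z":0.096,"ax":0,"ay":0,"az":0,"hand":25}
    - {"x":0.332,"y":0,"z":0.154,"ax":0,"ay":0,"az":0,"hand":25}
    - {"x":0.437,"y":0,"z":0.217,"ax":0,"ay":0,"az":0,"hand":25}
    - {"x":0.538,"y":0,"z":0.286,"ax":0,"ay":0,"az":0,"hand":25}
    - {"x":0.635,"y":0,"z":0.361,"ax":0,"ay":0,"az":0,"hand":25}
    - {"x":0.727,"y":0,"z":0.44,"ax":0,"ay":0,"az":0,"hand":25}
    - {"x":0.815,"y":0,"z":0.525,"ax":0,"ay":0,"az":0,"hand":25}

```text
clock: 10.7
eef_pos: [470.1, -40.9, 239.9]
tcp_rot: [3.141, 0.004, 3.037]
contact_force: [1.1, 9.7, 8.1]
opening: 0.347
grasp_force: 64.4
```

Request:
drive_tool:
  plan:
    - {"x":0.084,"y":0,"z":0.09,"ax":0,"ay":0,"az":0,"hand":25}
    - {"x":0.162,"y":0,"z":0.184,"ax":0,"ay":0,"az":0,"hand":25}
    - {"x":0.234,"y":0,"z":0.282,"ax":0,"ay":0,"az":0,"hand":25}
    - {"x":0.302,"y":0,"z":0.384,"ax":0,"ay":0,"az":0,"hand":25}
    - {"x":0.363,"y":0,"z":0.49,"ax":0,"ay":0,"az":0,"hand":25}
    - {"x":0.418,"y":0,"z":0.599,"ax":0,"ay":0,"az":0,"hand":25}
    - {"x":0.468,"y":0,"z":0.711,"ax":0,"ay":0,"az":0,"hand":25}
    - {"x":0.511,"y":0,"z":0.825,"ax":0,"ay":0,"az":0,"hand":25}

```text
clock: 11.5
eef_pos: [449.8, -38.7, 199.4]
tcp_rot: [3.141, 0.014, 3.037]
contact_force: [16.2, 5.0, 0.6]
opening: 0.341
grasp_force: 67.3
```

```bash
python3 - <<'E'
from h import *
st()
I=imaging.grab_frame("side")[:,:,::-1].copy();cv2.imwrite("pics/side2.png",I)
f=imaging.grab_frame("top")[:,:,::-1].copy();w=imaging.grab_frame("wrist")[:,:,::-1].copy();cv2.imwrite("pics/w3.png",w)
a=cv2.resize(I[190:290,290:370],None,fx=5,fy=5,interpolation=cv2.INTER_CUBIC)
b=cv2.resize(w,(667,500))[:,267:]
cv2.imwrite("pics/crop2.png",np.hstack([a,b]));st()
E
```

```text
t 11.5 tcp [449.8 -38.7 199.4] rot [3.1409 0.014  3.0368] F [16.2  5.   0.6] op 0.341 g 67.3
t 11.65 tcp [450.5 -38.8 199.6] rot [3.1407 0.0152 3.0352] F [19.6  3.5 -1.4] op 0.345 g 67.1
```

View pics/crop2.png

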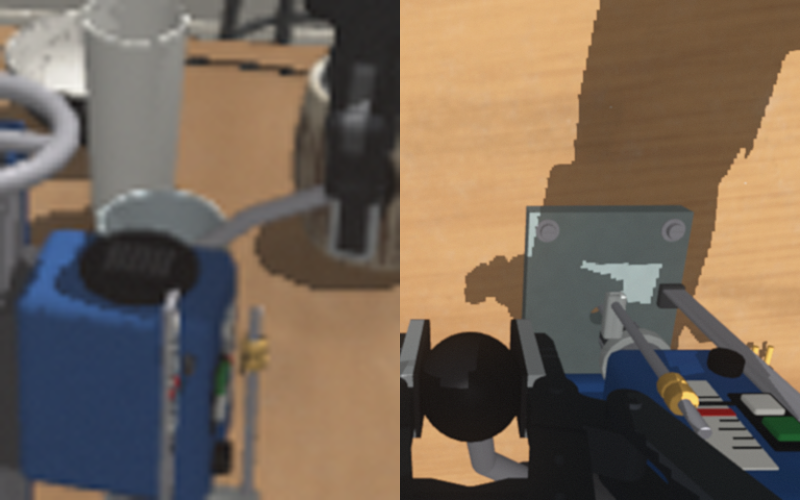

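```bash
cat > m.py <<'E'
from h import *
def nuts(I):
    C=I[235:290,330:355];h=cv2.cvtColor(C,cv2.COLOR_BGR2HSV).astype(int)
    return [q for q in comps((h[...,0]>14)&(h[...,0]<30)&(h[...,1]>110)&(C[...,2]>90),(330,235),4)]
def ncc(a,b):
    # vertical shift of the nut patch, subpixel by upsampling
    up=lambda I,y0,y1,x0,x1:cv2.resize(I[y0:y1,x0:x1],None,fx=10,fy=10,interpolation=cv2.INTER_CUBIC)
    t=up(a,248,260,336,347); s=up(b,246,278,333,350); m=cv2.matchTemplate(s,t,cv2.TM_CCOEFF_NORMED);_,v,_,p=cv2.minMaxLoc(m)
    return (p[0]/10+333-336,p[1]/10+246-248,round(v,2))
def mmperpx():
    c,s=np.cos(-.105),np.sin(-.105); P=np.array([624-75*c,49.5-75*s,0])+np.array([c,s,0])*(-60)
    for z in(190,):
        a=proj("side",P+[0,0,z]);b=proj("side",P+[0,0,z-20]);return a,b-a
E
python3 - <<'E'
from m import *
a=cv2.imread("pics/side1.png");b=cv2.imread("pics/side2.png")
s0=cv2.imread("pics/side0.png")
print(nuts(a),nuts(b),ncc(a,b),mmperpx(), "head shift",ncc(s0,a))
w=cv2.imread("pics/w3.png");m=(w.max(2)<60).astype(np.uint8)
x=323
for x in(313,318,323,328,333): c=np.where(m[300:450,x])[0]+300;print(x,c.min(),c.max(),len(c))
st()
E
```

```text
[([340.8, 253.8], [8, 15, 6, 8, 32])] [([340.5, 260.4], [8, 22, 6, 7, 32])] (-0.10000000000002274, 6.300000000000011, 0.77) (array([340.71134993, 263.87912084]), array([-0.36662921,  7.12346363])) head shift (-0.19999999999998863, 4.699999999999989, 0.93)
313 321 422 102
318 320 422 102
323 319 424 106
328 320 423 104
333 320 423 104
t 11.65 tcp [450.5 -38.8 199.6] rot [3.1407 0.0152 3.0352] F [19.6  3.5 -1.4] op 0.345 g 67.1
```

The nuts have dropped about 18 mm of the 20 wanted, and the head shift of 13 mm matches. There is a radial pull of about 17 N on the ball. I'll pull slightly further down and relieve that load.

Request:
drive_tool:
  plan:
    - {"x":0,"y":0,"z":0.06,"ax":0,"ay":0,"az":0,"hand":25}
    - {"x":-0.02,"y":0,"z":0.12,"ax":0,"ay":0,"az":0,"hand":25}
    - {"x":-0.03,"y":0,"z":0.18,"ax":0,"ay":0,"az":0,"hand":25}
    - {"x":-0.03,"y":0,"z":0.2,"ax":0,"ay":0,"az":0,"hand":25}
    - {"x":-0.03,"y":0,"z":0.2,"ax":0,"ay":0,"az":0,"hand":25}

```text
clock: 12.15
eef_pos: [449.9, -38.9, 189.2]
tcp_rot: [3.141, 0.011, 3.034]
contact_force: [11.3, 1.6, 4.7]
opening: 0.34
grasp_force: 65.0
```

```bash
python3 - <<'E'
from m import *
st();a=cv2.imread("pics/side1.png");b=imaging.grab_frame("side")[:,:,::-1].copy();cv2.imwrite("pics/side3.png",b)
w=imaging.grab_frame("wrist")[:,:,::-1].copy();cv2.imwrite("pics/w4.png",w);cv2.imwrite("pics/crop3.png",cv2.resize(w[280:480,400:640],None,fx=3,fy=3,interpolation=cv2.INTER_CUBIC))
print(nuts(b),ncc(a,b));st()
E
```

```text
t 12.15 tcp [449.9 -38.9 189.2] rot [3.1405 0.0105 3.0341] F [11.3  1.6  4.7] op 0.34 g 65.0
[([340.7, 261.2], [8, 23, 6, 7, 33])] (0.0, 7.099999999999994, 0.77)
t 12.25 tcp [449.9 -38.9 189.3] rot [3.1405 0.0106 3.0339] F [11.8  2.1  4.2] op 0.345 g 65.0
```

View pics/crop3.png

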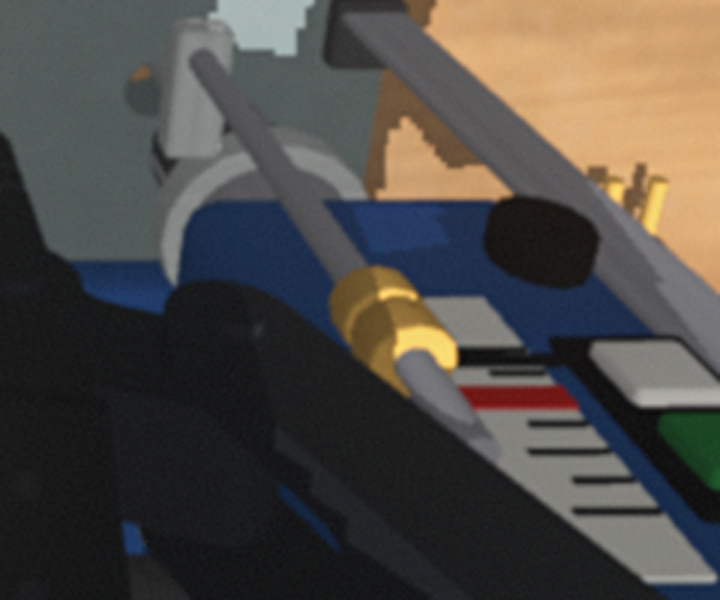

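```bash
python3 - <<'E'
from m import *
w=cv2.imread("pics/w4.png");m=w.max(2)<60
K,R,t=cam("wrist");s=monitor.sense();print("f",K[0,0],"cam",-R.T@t,"axis",R[2])
c=[np.where(m[290:450,x])[0]+290 for x in range(316,332,2)]
lo=np.median([q.min() for q in c]);hi=np.median([q.max() for q in c])
# tangent rays -> distance
row=lambda v:np.linalg.solve(K,[323,v,1.])
u=[q/np.linalg.norm(q) for q in(row(lo-.5),row(hi+.5))];half=np.arccos(u[0]@u[1])/2;d=16/np.sin(half);b=u[0]+u[1];b/=np.linalg.norm(b)
X=R.T@(b*d-t);print(lo,hi,"ball",X,"in tool",to(X)*50)
c_,s_=np.cos(-.105),np.sin(-.105);D=X-[509.9,-45.3,288];f=-(D@[c_,s_,0]);print("front",f,"down",-D[2],"ang by chord",2*np.arcsin(np.hypot(f,D[2])/220),"by lean",np.arctan2(f+38,103+D[2])-.35)
E
```

```text
f 416.46400243376434 cam [365.42932908 -31.6132965  330.8967789 ] axis [ 0.33192013 -0.03533015 -0.94264564]
308.5 411.0 ball [445.36566613 -40.22092511 216.46603081] in tool [  4.09726907  -1.8110513  -27.21220917]
front 64.71123853346391 down 71.53396919007636 ang by chord 0.907763166771788 by lean 0.9235201316490894
```

Request:
drive_tool:
  plan:
    - {"x":0,"y":0,"z":0,"ax":0,"ay":0,"az":0,"hand":25}
    - {"x":0,"y":0,"z":0,"ax":0,"ay":0,"az":0,"hand":25}
    - {"x":0,"y":0,"z":0,"ax":0,"ay":0,"az":0,"hand":25}
    - {"x":0,"y":0,"z":0,"ax":0,"ay":0,"az":0,"hand":25}
    - {"x":0,"y":0,"z":0,"ax":0,"ay":0,"az":0,"hand":25}
    - {"x":0,"y":0,"z":0,"ax":0,"ay":0,"az":0,"hand":25}

```text
clock: 12.85
eef_pos: [450.0, -38.9, 189.4]
tcp_rot: [3.14, 0.011, 3.034]
contact_force: [11.3, 1.5, 4.8]
opening: 0.344
grasp_force: 65.0
```

```bash
python3 - <<'E'
from m import *
a=cv2.imread("pics/side1.png");b=imaging.grab_frame("side")[:,:,::-1].copy();d=ncc(a,b);print(nuts(b),d);st()
if 6.6<d[1]<7.6: print(r.sign_off())
E
```

```text
[([340.7, 261.2], [8, 23, 6, 7, 33])] (0.0, 7.099999999999994, 0.77)
t 12.9 tcp [450.  -38.9 189.4] rot [3.1405 0.0108 3.0339] F [12.7  1.9  3.4] op 0.345 g 65.0
the job is handed in; nothing more can be done
None
```

The job is handed in at 12.9 s: I cranked the wheel to about 3 turns + 120°, then pulled the feed lever to about 20–20.8 mm depth (band middle 20, ±2 mm) and left the fingers holding the ball; head position comes from grip angle and measured drop (about 13 mm), because the pointer couldn't be read directly against its rule.

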